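# Step the packing belt up one click and start it

## Task

Make the packing belt run one step faster: lay a fingertip on the big knurled dial and turn it clockwise, as seen from above, until it clicks into its next (middle) position, without running on past it. Then press the button on the small box all the way down and let it come back up. Nothing is to be picked up or moved away: leave the tape roll, the carton and the cup where they stand.

Things in the scene. Friction and masses are not known exactly. Their poses are not given: they have to be found in the camera images.
- dial_box: Fixed grey box, 150 x 150 x 60 mm high, carrying the dial in the middle of its top; origin at the centre of its underside, z up. Three round black marks on its top beside the dial, on its -x side, growing in size clockwise, show the dial's three positions; the dial's white line starts at the smallest and belongs at the middle one.
- dial_top (a point): Centre of the dial's flat top face, on its vertical axis, 86 mm above the bench; axes as dial_box, not turning with the dial. The dial is a black disc 96 mm across and 24 mm tall, with a knurled rim and a flat top (nothing stands up on it), too wide to pinch. A white line on its top points outward to the rim.
- dial (a joint): Angle of the dial, rad, growing clockwise seen from above. Detents at 0 (starts there), 0.70 (next, wanted) and 1.40 (too far); stops at -0.12 and 1.52. Turning takes up to 0.1 N m (about 3 N on the top 33 mm from the axis: press down with 6 to 15 N and the fingertip's friction turns it). Beyond 0.35 it is drawn to 0.70, beyond 1.05 to 1.40.
- start_top (a point): Centre of the top of the push button, round, grey, 40 mm across, in a black housing in the middle of the top of a small fixed grey box 100 x 100 x 50 mm high. Pressed straight down (this point moves with it); z up.
- start (a joint): Travel of the push button in m: 0 released, 0.008 all the way down; a spring returns it; all the way down takes about 6 N
- tape_roll_mid (a point): Centre of a loose roll of brown tape lying flat, 84 mm across, 48 mm high; leave it alone
- carton_mid (a point): Centre of a loose small cardboard carton 90 x 75 x 70 mm high; leave it alone
- cup_mid (a point): Centre of a loose white cup, 68 mm across, 85 mm high; leave it alone
Mind the look-alikes: they are no part of the job. What is shaped like the dial_box but blue is not meant. Leave any turquoise look-alike of the part that bears start_top alone.

How it is judged:
On the way, in this order (a step that is already met when the one before it is completed fails the run):
1. the dial rests in its next detent (0.70 rad, within 0.12), the button not yet pressed (value of joint dial between 0.58 and 0.82 rad and velocity of joint dial between -0.15 and 0.15 rad/s and value of joint start below 0.003 m), for 0.3 s.
2. the button is pressed down (at least 6 of its 8 mm) with the dial still in that detent (value of joint start above 0.006 m and value of joint dial between 0.58 and 0.82 rad), for 0.05 s.
At the end, for the whole second after the job is handed in: The dial rests in its middle detent (0.70 rad, within 0.12), the button has been pressed after that and is back up (within 1.5 mm), and tape roll, carton and cup are within 20 mm of where they stood (value of joint dial between 0.58 and 0.82 rad and value of joint start below 0.0015 m and distance of each of tape_roll_mid, carton_mid, cup_mid from where it was at the start of the episode below 0.02 m); the robot touches nothing.
It fails at once if the dial runs on past the wanted detent (beyond 1.05 rad) (value of joint dial above 1.05 rad).
It fails at once if the button is pressed (3 mm or more) before the dial is set (value of joint start above 0.003 m and value of joint dial below 0.5 rad).
It fails at once if the tape roll, the carton or the cup is lifted, carried or pushed away (20 mm or more) (distance of any of tape_roll_mid, carton_mid, cup_mid from where it was at the start of the episode above 0.02 m).
It also fails if it takes over 45 s, if anything falls off the work surface, if the arm or the gripper's body presses on something with over 40 N, if the wrist force passes 120 N, or if a joint passes its speed limit or range.

## Robot

A 7-joint arm with a two-finger parallel gripper is mounted at the origin on the work surface. World frame = base frame: x ahead of the robot, y to its left, z up, the work surface at z = 0. Lengths are in m, angles in rad, forces in N, time in s.
With the tool pointing down it reaches from about 0.4 to 0.85 m from the base axis. Payload 10.4 kg.
Tool frame: the origin (TCP) lies between the finger pads; the fingertips stand 11 mm ahead of it and the grasp point (between the pads) lies 8 mm behind it; x points along the fingers, y is the direction in which the jaws open and shut, and the axes are right-handed (so a half turn about x gives the same grasp; the last joint's range is limited). The gripper opens to 87 mm and grips with 3 to 60 N. Pads are 19 mm wide; open, the fingers measure 117 mm over their backs; the gripper's body (75 mm by 190 mm) begins 51 mm behind the grasp point.
Start: joints at [-1.316, 0.332, -0.065, 1.46, 0.022, 1.35, -0.088], TCP at [0.171, 0.601, 0.198] pointing down, gripper open.
Joint ranges: [-2.6, 2.6], [-0.5, 2.12], [-1.47, 1.34], [0.16, 2.42], [-1.27, 4.41], [0.06, 2.06], [-2.6, 2.6]. Speed limits (rad/s): [2.22, 2.22, 2.79, 2.79, 3.14, 3.14, 3.14].

## Interface

Orientations are given as a unit quaternion [x, y, z, w].
In Python, from bench import r, cams, ticket gives the robot as it stands. The module is installed in compiled form; this text tells all that it offers.
- The arm moves only by the tool drive_tool, never from a script. Its argument "moves" is text: rows parted by semicolons, each of 5 numbers parted by spaces: the shift along the world's x, y, z in m, then the turn about the world's z in degrees, then the closure, from 0 (fully open) to 1 (shut). In form: x y z twist grip; .... A call has 1 to 20 rows; each row shifts and turns the commanded pose from where the row before left it; what a row does not reach is not made up. A row lasts 1/8 s, in which the tool goes at most 62.5 mm and 10.7 degrees, less where a joint would pass 70% of its speed; a pose out of reach is approached as far as the arm can. A call is refused whole if a number of a shift passes 0.0625 or a number of a turn 10.7, either way. A call with a gripper value outside its range is refused whole. The fingers move at their own pace and stop on an object; "newtons" is the grip in N (left out, the last holds). Time passes only in rows, so rows that do not move let the fingers close. It gives the time, the measured TCP pose, the force and the opening at its end, in the units of the state.
- r.read_state(): the state, without advancing time (a new reading comes with each control period).
- cams.camera(name): name is "side" or "top" or "wrist"; returns a dict with "color" (420x560x3 uint8, red, green, blue), "fx", "fy", "cx", "cy" (pixels), "extrinsics" (4x4, takes a point from camera to world coordinates). Camera axes: x right, y down, z forward; pixel columns grow to the right and rows downward; lengths in m; the calibration is good to about 2 mm. A picture is of the moment at which its call begins. There is no depth.
- ticket.close_job(): hands the job in, once; it reports no verdict.
The state is a dict: "time": time; "joint_positions": joint angles; "joint_vel": joint speeds; "joint_torque": joint torques, N m; "ee_pos": TCP position; "eef_rot": TCP orientation; "ft_force": force on the tool from outside, world axes, zero at the start; "torque": the same for the moment, N m; "width": finger opening in m.
Only numpy, scipy, OpenCV 4.12 (cv2) and the standard library are available. Lean on these libraries where they do the work, as an engineer would, in place of code of your own. Each camera call takes 0.05 s, during which the arm holds its last target.

## Working session

There is one attempt and no reset: what is moved stays moved. The work goes in short steps, Python scripts to look and compute and a tool call to move; the robot and the scene stay as the last step left them, time stands still between calls to the robot, and variables do not carry over. Pictures are saved under pics/ and viewed, and the job is handed in when it is done.

Besides the shell and the picture viewer there is one more tool, called by a JSON object that holds its "op" and its "data", one argument or row to a line. drive_tool: Moves the arm, as the interface text tells. Its arguments: {"type":"object","properties":{"moves":{"type":"string"},"newtons":{"type":"number"}},"required":["moves"]}

```bash
mkdir -p pics; python3 - <<'E'
from bench import r,cams
import cv2
s=r.read_state();print({k:s[k] for k in('time','ee_pos','eef_rot','ft_force','width')})
for n in('top','side'):
    c=cams.camera(n);cv2.imwrite(f'pics/{n}0.png',c['color'][:,:,::-1]);print(n,c['fx'],c['fy'],c['cx'],c['cy'],c['extrinsics'])
E
```

```text
{'time': 0.0, 'ee_pos': array([0.17128837, 0.60062301, 0.19675329]), 'eef_rot': array([ 0.09738685,  0.7003426 , -0.09839364,  0.70025334]), 'ft_force': array([-0.31818472, -0.45896865,  0.06068635]), 'width': 0.08677868175108942}
top 454.598064982169 454.598064982169 269.051947643498 208.48381165268046 [[ 1.89682358e-02 -9.74034652e-01  2.25602974e-01  2.39734717e-01]
 [-9.99804594e-01 -1.97349163e-02 -1.14343810e-03  1.09190166e-02]
 [ 5.56600415e-03 -2.25537201e-01 -9.74218656e-01  1.45460564e+00]
 [ 0.00000000e+00  0.00000000e+00  0.00000000e+00  1.00000000e+00]]
side 452.9797928926276 452.9797928926276 277.96950512580867 209.3352458433999 [[ 0.99652878 -0.04902731  0.06728081  0.43646202]
 [-0.08126941 -0.74811951  0.6585685  -1.02824167]
 [ 0.01804624 -0.66175034 -0.74950705  1.28262715]
 [ 0.          0.          0.          1.        ]]
```

```bash
ls .
```

```text
pics
```

View pics/top0.png

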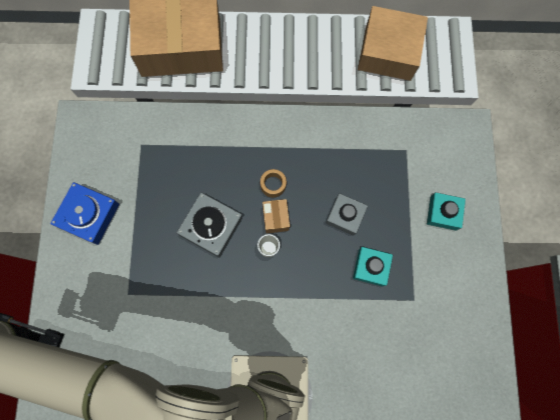

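View pics/side0.png

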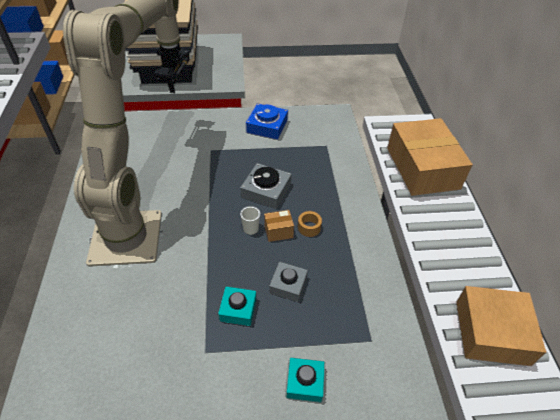

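The grey dial box is at top (209,223) and the blue look-alike at (85,212). The grey button box is at (348,213), with turquoise look-alikes at (448,210) and (374,266). The grey ones fit the description, so I'll confirm them in crops.

```bash
python3 - <<'E'
import cv2,numpy as np
t=cv2.imread('pics/top0.png');s=cv2.imread('pics/side0.png')
a=cv2.resize(t[185:265,170:250],(480,480),interpolation=cv2.INTER_CUBIC)
b=cv2.resize(t[185:245,318:378],(300,300),interpolation=cv2.INTER_CUBIC)
c=np.zeros((480,790,3),np.uint8);c[:,:480]=a;c[:300,485:785]=b;cv2.imwrite('pics/crop0.png',c)
a=cv2.resize(s[155:215,230:300],(420,360),interpolation=cv2.INTER_CUBIC)
b=cv2.resize(s[255:305,262:316],(378,350),interpolation=cv2.INTER_CUBIC)
c=np.zeros((360,800,3),np.uint8);c[:,:420]=a;c[:350,422:]=b;cv2.imwrite('pics/crop1.png',c)
E
```

```text
(no output)
```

View pics/crop0.png

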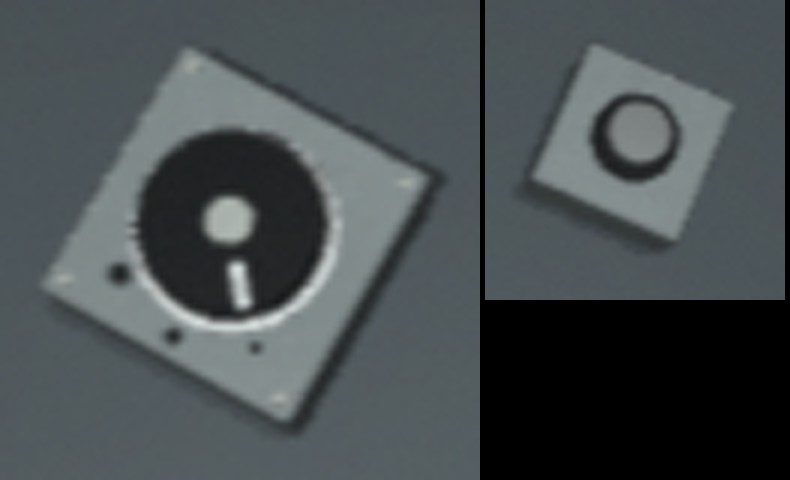

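View pics/crop1.png

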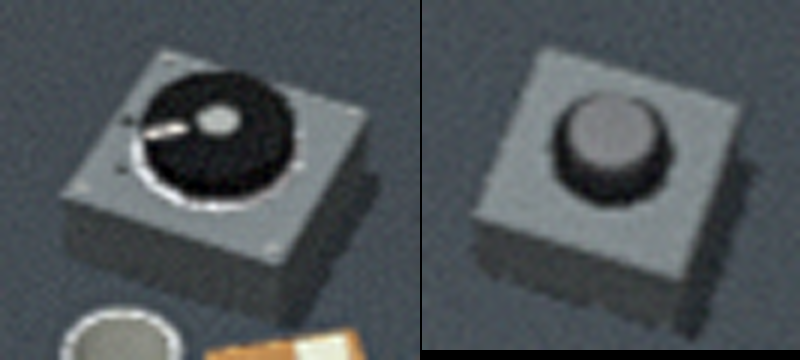

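The first crop confirms the grey box with three black marks. Its line points at the smallest mark, and the dial cap is at top pixel (208,221.7). The second crop is the grey button box, with the button top at (349,211.8) in the top view and (289.1,273.6) in the side view. Next I'll triangulate both.

```bash
cat > h.py <<'E'
import numpy as np
from bench import r,cams
def ray(c,u,v):
    E=np.array(c['extrinsics']);d=E[:3,:3]@np.array([(u-c['cx'])/c['fx'],(v-c['cy'])/c['fy'],1]);return E[:3,3],d
def onz(c,u,v,z):
    o,d=ray(c,u,v);return o+d*(z-o[2])/d[2]
def tri(a,b):
    A=0;B=0
    for o,d in(a,b):
        d=d/np.linalg.norm(d);P=np.eye(3)-np.outer(d,d);A=A+P;B=B+P@o
    return np.linalg.solve(A,B)
E
python3 - <<'E'
from h import *
np.set_printoptions(precision=4,suppress=True)
t=cams.camera('top');s=cams.camera('side')
f=lambda x,y:(170+x/6,185+y/6)
print('dial tri',tri(ray(t,*f(228,220)),ray(s,266.3,175)),'onz',onz(t,*f(228,220),.086),onz(s,266.3,175,.086))
print('btn tri',tri(ray(t,349,211.8),ray(s,289.1,273.6)),[onz(t,349,211.8,z) for z in(.06,.07,.08)],[onz(s,289.1,273.6,z) for z in(.06,.07,.08)])
C=[onz(t,*f(*p),.06) for p in((188,47),(434,178),(292,420),(42,286))]
print('corners',C,np.mean(C,0),np.linalg.norm(C[0]-C[1]),np.linalg.norm(C[1]-C[2]))
print('marks',[onz(t,*f(*p),.06) for p in((255,347),(173,336),(119,273))])
print('line',onz(t,*f(233,265),.086),onz(t,*f(244,307),.086))
for n,p,z in(('tape',(273,182),.048),('carton',(276,214),.07),('cup',(268,241),.085)):print(n,onz(t,*p,z))
print(r.read_state()['time'])
E
```

```text
dial tri [0.5124 0.1957 0.0881] onz [0.5114 0.1958 0.086 ] [0.514  0.1984 0.086 ]
btn tri [ 0.556  -0.2397  0.0741] [array([ 0.5571, -0.2425,  0.06  ]), array([ 0.5548, -0.2406,  0.07  ]), array([ 0.5525, -0.2388,  0.08  ])] [array([ 0.5595, -0.2299,  0.06  ]), array([ 0.5585, -0.2364,  0.07  ]), array([ 0.5575, -0.2429,  0.08  ])]
corners [array([0.6093, 0.225 , 0.06  ]), array([0.5411, 0.0927, 0.06  ]), array([0.4128, 0.1614, 0.06  ]), array([0.4798, 0.2938, 0.06  ])] [0.5107 0.1932 0.06  ] 0.14879729946097917 0.14548770409805875
marks [array([0.4501, 0.1821, 0.06  ]), array([0.455 , 0.2246, 0.06  ]), array([0.4874, 0.2543, 0.06  ])]
line [0.4881 0.1921 0.086 ] [0.4666 0.1854 0.086 ]
tape [ 0.6532 -0.0018  0.048 ]
carton [ 0.5432 -0.0127  0.07  ]
cup [0.4553 0.0106 0.085 ]
0.2
```

Everything agrees. The dial axis is at about (0.512, 0.196) and the marks are 40° apart as expected. The line is at the smallest mark and the button top is at about (0.556, -0.240, 0.074). I'll close the fingers and go above the dial's far side at 33 mm radius, around (0.543, 0.207).

{"op": "drive_tool", "data": {
  "moves": "0 0 0 0 1;0.02 -0.02 0 0 1;0.0266 -0.0284 0 0 1;0.0266 -0.0284 0 0 1;0.0266 -0.0284 0 0 1;0.0266 -0.0284 0 0 1;0.0266 -0.0284 0 0 1;0.0266 -0.0284 0 0 1;0.0266 -0.0284 0 0 1;0.0266 -0.0284 0 0 1;0.0266 -0.0284 0 0 1;0.0266 -0.0284 0 0 1;0.0266 -0.0284 0 0 1;0.0266 -0.0284 0 0 1;0.0266 -0.0284 0 0 1;0.006 -0.006 0 0 1;0 0 0 0 1;0 0 0 0 1",
  "newtons": 20
}}

```text
time: 2.45
ee_pos: [0.5424, 0.2073, 0.1975]
eef_rot: [0.097, 0.701, -0.097, 0.7]
ft_force: [-0.3, 0.5, 0.2]
width: 0.0007
```

{"op": "drive_tool", "data": {
  "moves": "0 0 -0.02 0 1;0 0 -0.025 0 1;0 0 -0.02 0 1;0 0 -0.015 0 1;0 0 -0.008 0 1;0 0 0 0 1;0 0 0 0 1"
}}

```text
time: 3.32
ee_pos: [0.5436, 0.2061, 0.1103]
eef_rot: [0.098, 0.7, -0.098, 0.701]
ft_force: [0.1, -0.5, -0.2]
width: 0.0004
```

```bash
python3 - <<'E'
from h import *
import cv2
w=cams.camera('wrist');s=cams.camera('side')
a=cv2.resize(w['color'],(400,300));b=cv2.resize(s['color'][130:230,200:330],(400,308))
c=np.zeros((308,800,3),np.uint8);c[:300,:400]=a;c[:,400:]=b
cv2.imwrite('pics/a1.png',c[:,:,::-1]);x=r.read_state();print(x['ee_pos'],x['ft_force'],x['joint_positions'])
E
```

```text
[0.54358621 0.20603977 0.11027814] [1.01120663 0.41343802 0.28696492] [-0.67891579  0.30098415  0.28447264  1.70642566 -0.09166759  1.14602541
  0.92414039]
```

View pics/a1.png

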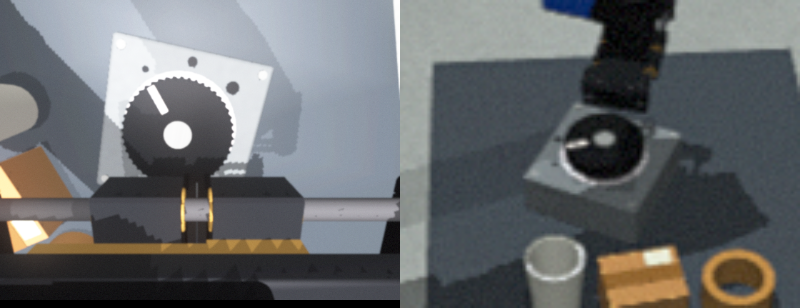

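The wrist view shows the line at the smallest mark (left of the three), with the closed fingers above the dial's far part. I'll lower gently to contact.

{"op": "drive_tool", "data": {
  "moves": "0 0 -0.006 0 1;0 0 -0.004 0 1;0 0 -0.002 0 1;0 0 0 0 1;0 0 0 0 1"
}}

```text
time: 4.05
ee_pos: [0.5433, 0.2059, 0.0977]
eef_rot: [0.098, 0.7, -0.098, 0.7]
ft_force: [-0.2, 0.7, -0.4]
width: 0.0001
```

{"op": "drive_tool", "data": {
  "moves": "0 0 -0.002 0 1;0 0 0 0 1;0 0 0 0 1"
}}

```text
time: 4.42
ee_pos: [0.5432, 0.2058, 0.0956]
eef_rot: [0.098, 0.7, -0.098, 0.7]
ft_force: [0.3, -1.2, -0.2]
width: 0.0005
```

{"op": "drive_tool", "data": {
  "moves": "0 0 -0.001 0 1;0 0 0 0 1;0 0 0 0 1"
}}

```text
time: 4.8
ee_pos: [0.5432, 0.2059, 0.0946]
eef_rot: [0.098, 0.7, -0.098, 0.7]
ft_force: [0.5, -0.4, -0.1]
width: 0.0006
```

{"op": "drive_tool", "data": {
  "moves": "0 0 -0.001 0 1;0 0 0 0 1;0 0 0 0 1"
}}

```text
time: 5.18
ee_pos: [0.5432, 0.2059, 0.0936]
eef_rot: [0.098, 0.7, -0.098, 0.7]
ft_force: [-0.1, -0.0, -0.3]
width: 0.0002
```

{"op": "drive_tool", "data": {
  "moves": "0 0 -0.001 0 1;0 0 0 0 1;0 0 0 0 1"
}}

```text
time: 5.55
ee_pos: [0.5431, 0.2059, 0.0926]
eef_rot: [0.098, 0.7, -0.098, 0.7]
ft_force: [-0.2, 0.1, 0.0]
width: 0.0003
```

```bash
python3 - <<'E'
from h import *
import cv2
w=cams.camera('wrist');s=cams.camera('side')
a=cv2.resize(w['color'],(400,300));b=cv2.resize(s['color'][145:205,230:308],(400,308),interpolation=cv2.INTER_CUBIC)
c=np.zeros((308,800,3),np.uint8);c[:300,:400]=a;c[:,400:]=b
cv2.imwrite('pics/a2.png',c[:,:,::-1])
E
```

```text
(no output)
```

View pics/a2.png

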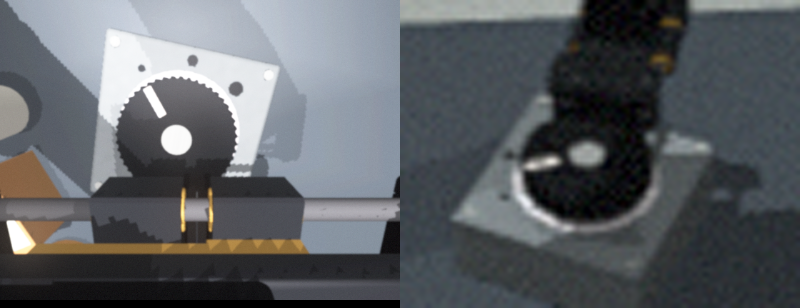

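```bash
python3 - <<'E'
from h import *
import cv2
T=r.read_state()['ee_pos']
for n in('wrist','side'):
    c=cams.camera(n);E=np.array(c['extrinsics']);im=c['color'].copy()
    for p in(T,T+[0,0,-.011],[.512,.196,.086]):
        q=E[:3,:3].T@(np.array(p)-E[:3,3]);u=c['fx']*q[0]/q[2]+c['cx'];v=c['fy']*q[1]/q[2]+c['cy'];print(n,u,v)
    print(E[:3,3],E[:3,2])
    im=im[160:400,120:440] if n=='wrist' else im[90:210,200:360]
    cv2.imwrite(f'pics/a3{n}.png',cv2.resize(im,(800,600),interpolation=cv2.INTER_CUBIC)[:,:,::-1])
E
```

```text
wrist 274.1764041923248 244.8845188275327
wrist 274.22465548059245 238.36811303544715
wrist 242.68622076024977 195.97999569309252
[0.47457526 0.22594413 0.27981666] [ 0.25222955 -0.07158036 -0.96501633]
side 273.8874779097365 172.03156534476355
side 273.85476738242636 174.12730435618965
side 265.8211003990697 175.46826955120196
[ 0.43646202 -1.02824167  1.28262715] [ 0.06728081  0.6585685  -0.74950705]
```

View pics/a3wrist.png

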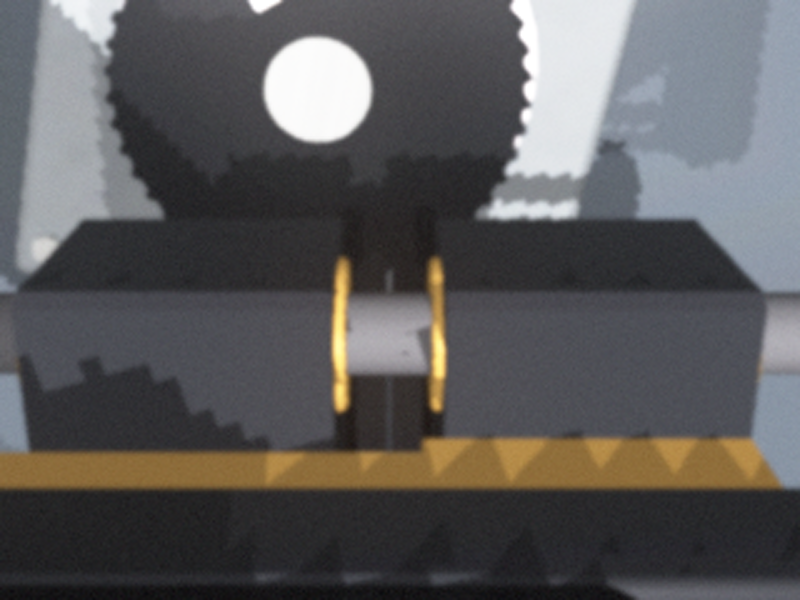

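View pics/a3side.png

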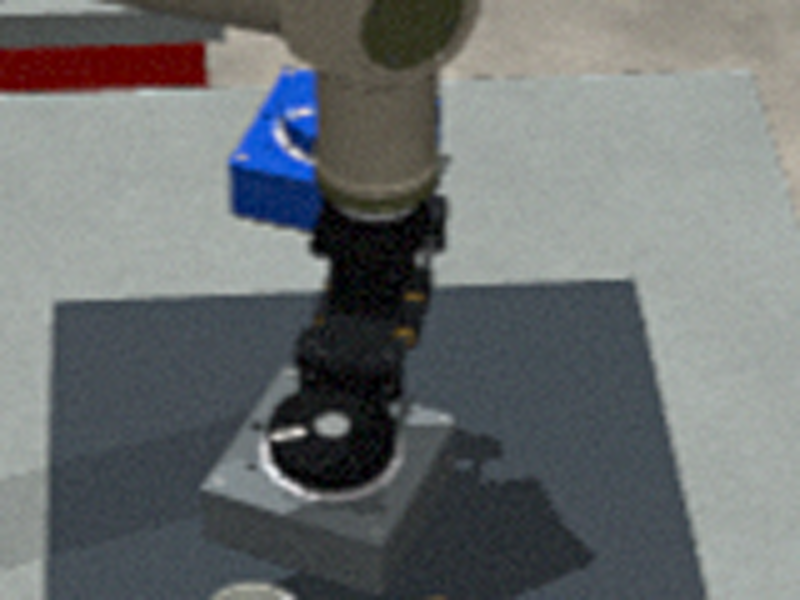

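The fingers are closed and over the dial's inner rim, with their shadow nearly meeting the tip. There is no contact yet, so I'll continue in small steps.

{"op": "drive_tool", "data": {
  "moves": "0 0 -0.001 0 1;0 0 0 0 1;0 0 0 0 1"
}}

```text
time: 6.12
ee_pos: [0.5432, 0.2059, 0.0916]
eef_rot: [0.098, 0.7, -0.098, 0.7]
ft_force: [-0.1, 0.2, -0.3]
width: 0.0007
```

{"op": "drive_tool", "data": {
  "moves": "0 0 -0.001 0 1;0 0 0 0 1;0 0 0 0 1"
}}

```text
time: 6.5
ee_pos: [0.5432, 0.2059, 0.0906]
eef_rot: [0.098, 0.7, -0.098, 0.7]
ft_force: [-0.3, 0.3, -0.3]
width: 0.0006
```

{"op": "drive_tool", "data": {
  "moves": "0 0 -0.001 0 1;0 0 0 0 1;0 0 0 0 1"
}}

```text
time: 6.88
ee_pos: [0.5432, 0.2059, 0.0895]
eef_rot: [0.098, 0.7, -0.098, 0.7]
ft_force: [-0.2, -0.4, 0.6]
width: 0.0006
```

```bash
python3 - <<'E'
from h import *
import cv2
w=cams.camera('wrist');s=cams.camera('side')
a=cv2.resize(w['color'][170:270,220:320],(400,400),interpolation=cv2.INTER_CUBIC);b=cv2.resize(s['color'][145:195,245:295],(400,400),interpolation=cv2.INTER_CUBIC)
c=np.hstack([a,b]);c=np.clip(c.astype(float)*2.2,0,255).astype(np.uint8)
cv2.imwrite('pics/a4.png',c[:,:,::-1])
E
```

```text
(no output)
```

View pics/a4.png

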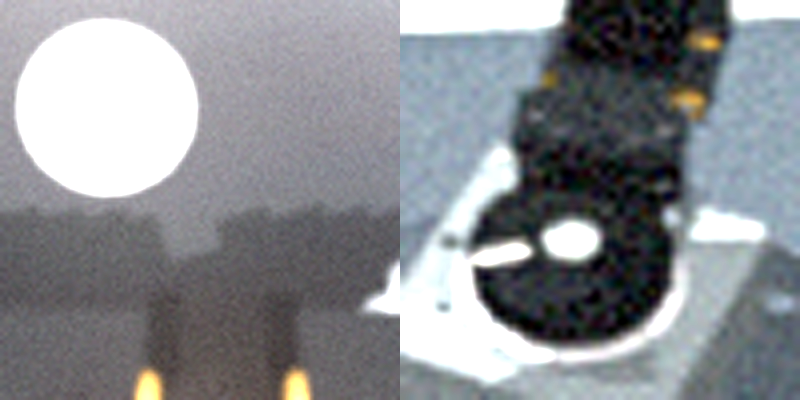

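```bash
python3 - <<'E'
from h import *
import cv2
w=cams.camera('wrist')['color']
g=cv2.cvtColor(w[180:300,195:355],cv2.COLOR_RGB2GRAY)
g=cv2.resize(g,(800,600),interpolation=cv2.INTER_CUBIC).astype(float)
g=cv2.GaussianBlur(g,(0,0),3)
cv2.imwrite('pics/a5.png',np.clip((g-15)*3.5,0,255))
s=r.read_state();print(s['torque'],s['joint_torque'],s['ft_force'])
E
```

```text
[-0.02929194 -0.03193663 -0.01807976] [-5.72705376e-04 -5.57471502e+01  4.28599343e+00 -3.55232191e+01
  3.70925903e-06  8.53001629e-02  4.51112385e-05] [-0.26969929 -0.37658172  0.24596907][ WARN:0@0.716] global loadsave.cpp:1063 imwrite_ Unsupported depth image for selected encoder is fallbacked to CV_8U.
```

View pics/a5.png

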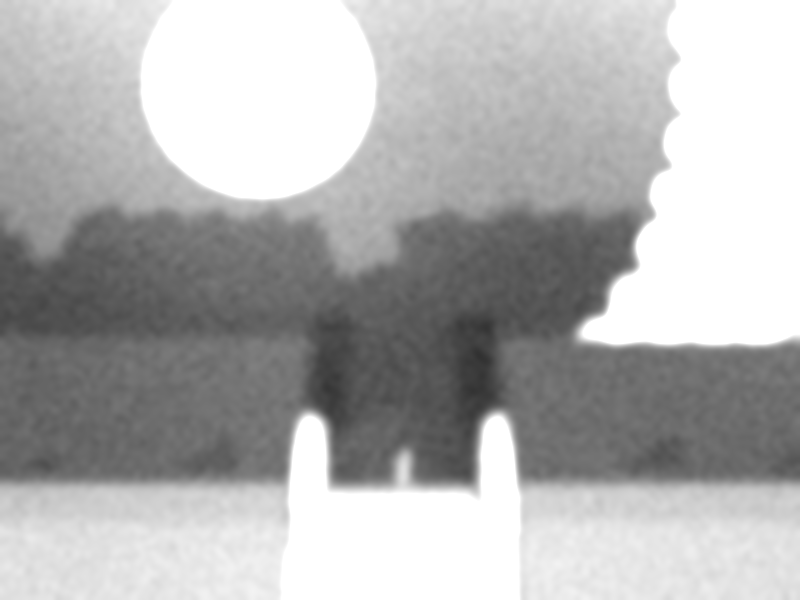

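{"op": "drive_tool", "data": {
  "moves": "0 0 -0.001 0 1;0 0 0 0 1;0 0 0 0 1"
}}

```text
time: 7.4
ee_pos: [0.5432, 0.2059, 0.0886]
eef_rot: [0.098, 0.7, -0.098, 0.7]
ft_force: [-0.8, 0.2, 0.5]
width: -0.0001
```

{"op": "drive_tool", "data": {
  "moves": "0 0 -0.001 0 1;0 0 0 0 1;0 0 0 0 1"
}}

```text
time: 7.78
ee_pos: [0.5432, 0.2059, 0.0876]
eef_rot: [0.098, 0.7, -0.098, 0.7]
ft_force: [0.8, -0.5, 0.0]
width: 0.0006
```

```bash
python3 - <<'E'
from h import *
import cv2
c=cams.camera('wrist');w=c['color']
g=cv2.cvtColor(w[180:300,195:355],cv2.COLOR_RGB2GRAY)
g=cv2.resize(g,(800,600),interpolation=cv2.INTER_CUBIC).astype(float)
g=cv2.GaussianBlur(g,(0,0),3)
cv2.imwrite('pics/a6.png',np.clip((g-15)*3.5,0,255).astype(np.uint8))
t=cams.camera('top')['color'][190:260,175:245];t=cv2.resize(t,(560,560),interpolation=cv2.INTER_CUBIC);cv2.imwrite('pics/a6t.png',np.clip(t.astype(float)*1.8,0,255).astype(np.uint8)[:,:,::-1])
E
```

```text
(no output)
```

View pics/a6.png

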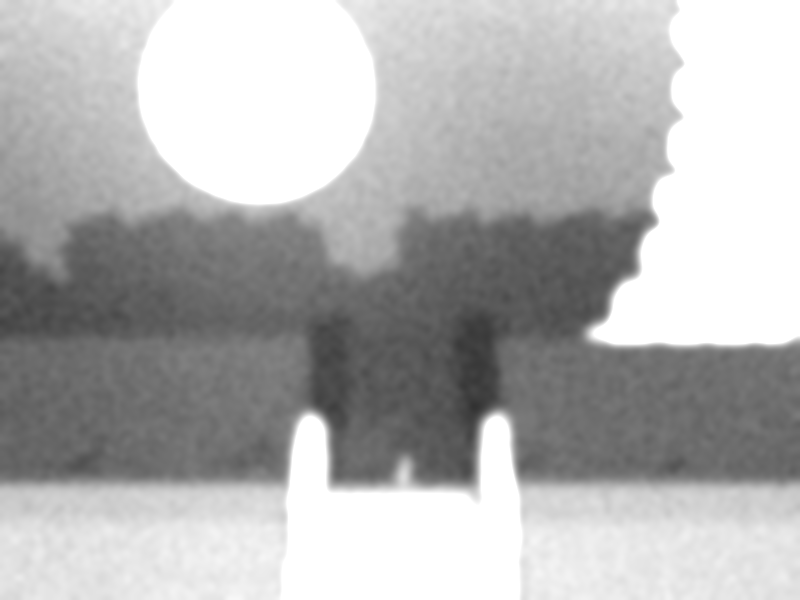

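View pics/a6t.png

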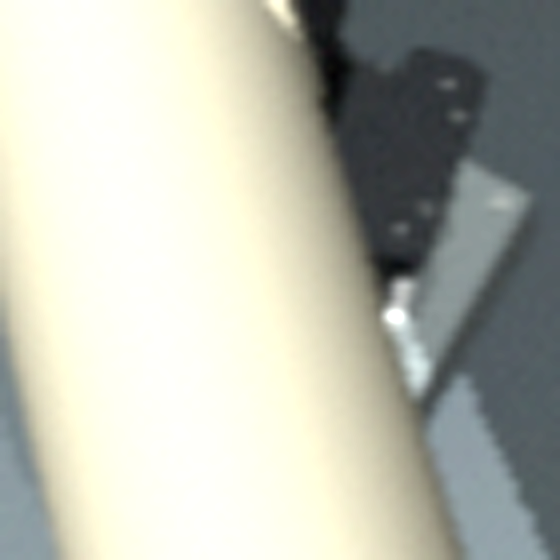

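{"op": "drive_tool", "data": {
  "moves": "0 0 -0.001 0 1;0 0 0 0 1;0 0 0 0 1"
}}

```text
time: 8.25
ee_pos: [0.5432, 0.2059, 0.0866]
eef_rot: [0.098, 0.7, -0.098, 0.7]
ft_force: [0.4, -0.1, -0.5]
width: 0.0003
```

{"op": "drive_tool", "data": {
  "moves": "0 0 -0.001 0 1;0 0 0 0 1;0 0 0 0 1"
}}

```text
time: 8.62
ee_pos: [0.5432, 0.2059, 0.0856]
eef_rot: [0.098, 0.7, -0.098, 0.7]
ft_force: [0.2, 0.0, -0.1]
width: 0.0002
```

```bash
python3 - <<'E'
from h import *
import cv2
s=cams.camera('side');w=s['color'][150:195,245:305].astype(float)
w=cv2.resize(w,(800,600),interpolation=cv2.INTER_CUBIC);w=cv2.GaussianBlur(w,(0,0),5)
cv2.imwrite('pics/a7.png',np.clip((w-8)*5,0,255).astype(np.uint8)[:,:,::-1])
T=r.read_state()['ee_pos'];E=np.array(s['extrinsics'])
for d in(.06,.02,0,-.011):
    q=E[:3,:3].T@(T+[0,0,d]-E[:3,3]);u=s['fx']*q[0]/q[2]+s['cx'];v=s['fy']*q[1]/q[2]+s['cy'];print(d,(u-245)*13.33,(v-150)*13.33)
E
```

```text
0.06 387.284098529124 155.2120474544536
0.02 385.6427751545228 260.31084358504194
0 384.84360623200354 311.48399627477573
-0.011 384.40998247818493 339.2502093228698
```

View pics/a7.png

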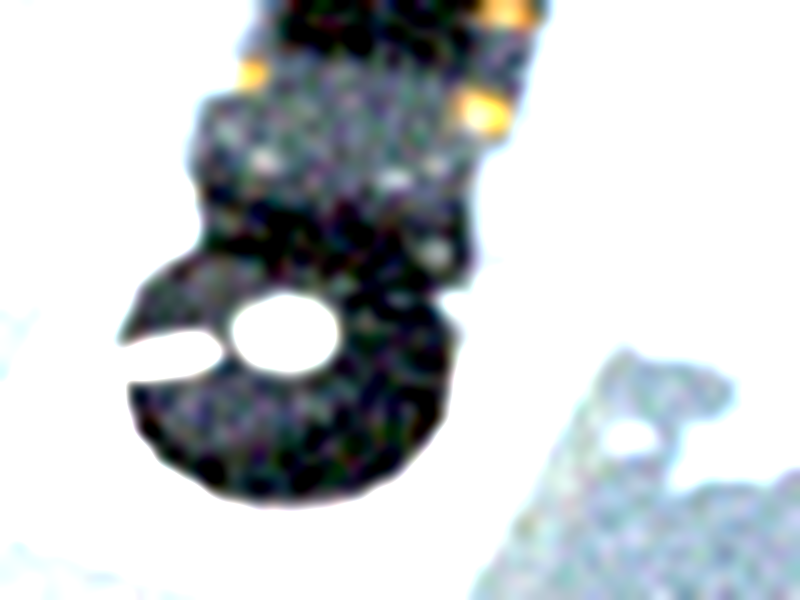

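```bash
python3 - <<'E'
from h import *
import cv2
s=cams.camera('wrist');E=np.array(s['extrinsics']);print(s['fx'],E[:3,3]);im=s['color'].copy()
T=r.read_state()['ee_pos'];yv=np.array([.27,.963,0])
xv=np.array([.963,-.27,0])
def pr(p):
    q=E[:3,:3].T@(np.array(p)-E[:3,3]);return (s['fx']*q[0]/q[2]+s['cx'],s['fy']*q[1]/q[2]+s['cy'])
for a in np.linspace(0,2*np.pi,40):
    u=pr([.512+.048*np.cos(a),.196+.048*np.sin(a),.086]);cv2.circle(im,(round(u[0]),round(u[1])),1,(255,0,0),-1)
for zz,col in((-.011,(0,255,0)),(0,(0,0,255)),(.02,(255,0,255))):
    P=[pr(T+sx*.0095*xv+sy*.015*yv+[0,0,zz]) for sx,sy in((1,1),(1,-1),(-1,-1),(-1,1))]
    cv2.polylines(im,[np.round(P).astype(int)],True,col,1)
cv2.imwrite('pics/a8.png',cv2.resize(im[80:380,80:480],(800,600))[:,:,::-1])
E
```

```text
347.1559644157718 [0.4745732  0.2259431  0.27280892]
```

View pics/a8.png

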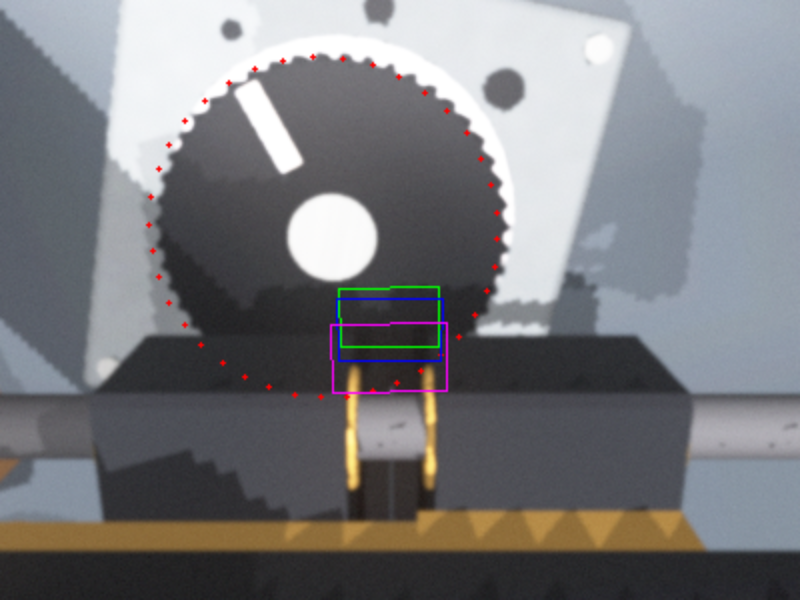

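The dial overlay fits its known position, so height and radius are right and the tip simply has not touched yet. I'll keep descending in steps.

{"op": "drive_tool", "data": {
  "moves": "0 0 -0.001 0 1;0 0 0 0 1"
}}

```text
time: 8.98
ee_pos: [0.5431, 0.2059, 0.0845]
eef_rot: [0.098, 0.7, -0.098, 0.7]
ft_force: [-0.3, 1.3, 0.1]
width: 0.0009
```

{"op": "drive_tool", "data": {
  "moves": "0 0 -0.001 0 1;0 0 0 0 1"
}}

```text
time: 9.22
ee_pos: [0.5431, 0.2059, 0.0835]
eef_rot: [0.098, 0.7, -0.098, 0.7]
ft_force: [0.0, -0.1, -0.4]
width: 0.0002
```

{"op": "drive_tool", "data": {
  "moves": "0 0 -0.001 0 1;0 0 0 0 1"
}}

```text
time: 9.48
ee_pos: [0.5431, 0.2058, 0.0825]
eef_rot: [0.098, 0.7, -0.098, 0.7]
ft_force: [-0.3, -0.3, -0.7]
width: 0.0
```

```bash
python3 - <<'E'
from h import *
import cv2
a=np.mean([cams.camera('wrist')['color'].astype(float) for _ in range(4)],0)
g=a[190:290,220:330]
g=cv2.resize(g,(792,720-120),interpolation=cv2.INTER_LANCZOS4)
cv2.imwrite('pics/a9.png',np.clip((g-22)*6,0,255).astype(np.uint8)[:,:,::-1])
E
```

```text
(no output)
```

View pics/a9.png

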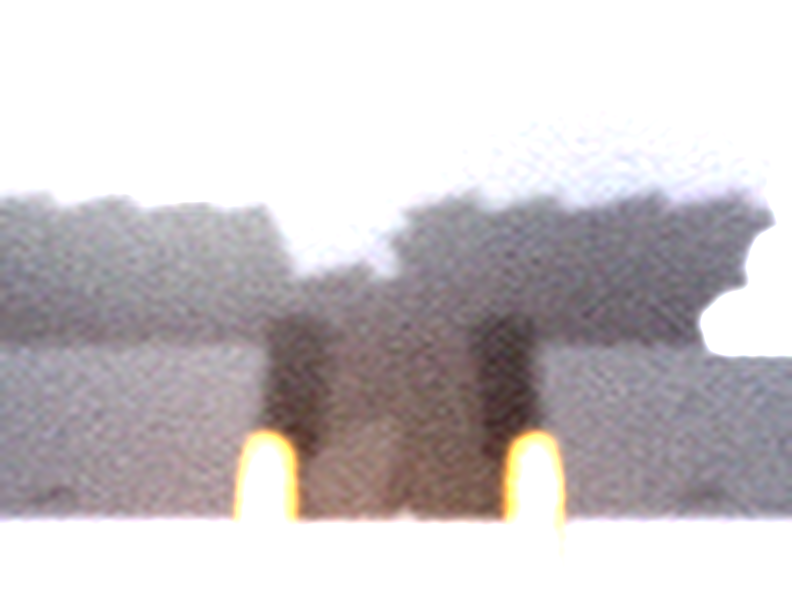

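{"op": "drive_tool", "data": {
  "moves": "0 0 -0.0015 0 1;0 0 0 0 1"
}}

```text
time: 9.93
ee_pos: [0.5431, 0.2058, 0.0809]
eef_rot: [0.098, 0.7, -0.098, 0.7]
ft_force: [0.8, -0.5, 0.1]
width: 0.0004
```

{"op": "drive_tool", "data": {
  "moves": "0 0 -0.0015 0 1;0 0 0 0 1"
}}

```text
time: 10.18
ee_pos: [0.5431, 0.2058, 0.0794]
eef_rot: [0.098, 0.7, -0.098, 0.7]
ft_force: [1.5, 0.2, -1.0]
width: 0.0006
```

{"op": "drive_tool", "data": {
  "moves": "0 0 -0.0015 0 1;0 0 0 0 1"
}}

```text
time: 10.42
ee_pos: [0.5431, 0.2058, 0.0779]
eef_rot: [0.098, 0.7, -0.098, 0.7]
ft_force: [0.4, -1.2, -0.4]
width: 0.0006
```

```bash
python3 - <<'E'
from h import *
import cv2
s=cams.camera('side');w=s['color'][110:200,225:335].astype(float)
w=cv2.resize(w,(733,600),interpolation=cv2.INTER_CUBIC)
T=r.read_state()['ee_pos'];E=np.array(s['extrinsics'])
yv=np.array([.27,.963,0]);xv=np.array([.963,-.27,0])
w=np.ascontiguousarray(np.clip((w-8)*3,0,255).astype(np.uint8))
def pr(p):
    q=E[:3,:3].T@(np.array(p)-E[:3,3]);return [round((s['fx']*q[0]/q[2]+s['cx']-225)*6.667),round((s['fy']*q[1]/q[2]+s['cy']-110)*6.667)]
for z,hx,hy,c in((-.011,.0095,.015,(0,255,0)),(.059,.0375,.095,(255,0,255)),(.059,.095,.0375,(255,0,0))):
    cv2.polylines(w,[np.array([pr(T+a*hx*xv+b*hy*yv+[0,0,z]) for a,b in((1,1),(1,-1),(-1,-1),(-1,1))])],True,c,1)
cv2.imwrite('pics/b1.png',w[:,:,::-1])
w=cams.camera('wrist')['color'];cv2.imwrite('pics/b2.png',w[:,:,::-1])
E
```

```text
(no output)
```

View pics/b1.png

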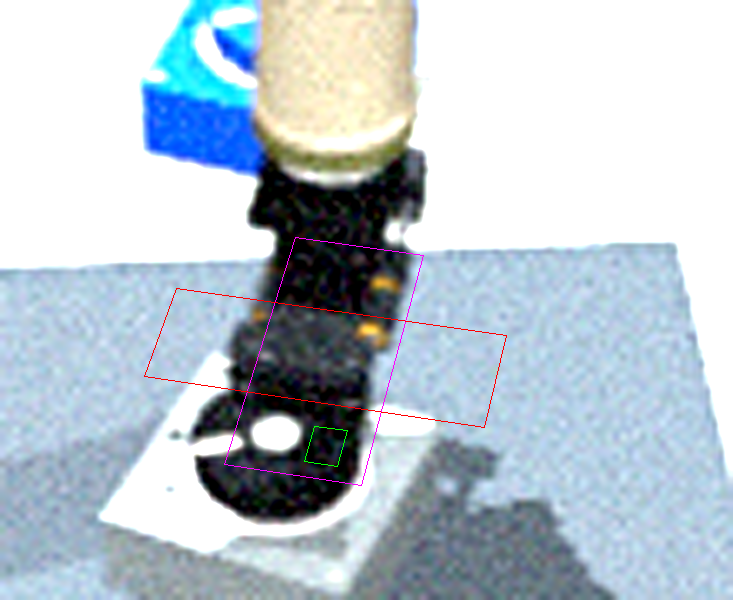

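View pics/b2.png

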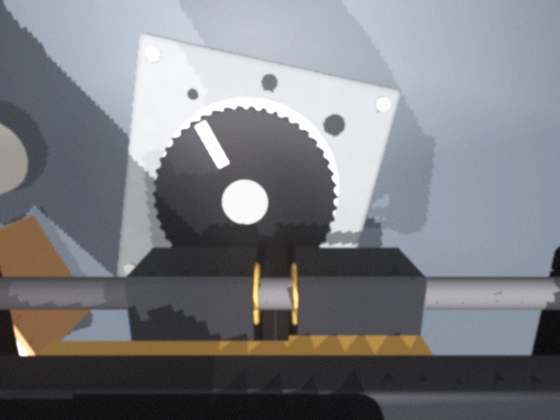

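The side overlay shows the reported pose is consistent, and the shut fingers simply look shorter than stated. The wrist view (finger ends near (275,243)) shows nothing touching yet, so I'll keep feeling downwards.

{"op": "drive_tool", "data": {
  "moves": "0 0 -0.0015 0 1;0 0 -0.0005 0 1"
}}

```text
time: 10.78
ee_pos: [0.5431, 0.2058, 0.0759]
eef_rot: [0.098, 0.7, -0.098, 0.7]
ft_force: [-0.6, -0.1, -1.0]
width: 0.0002
```

{"op": "drive_tool", "data": {
  "moves": "0 0 -0.0015 0 1;0 0 -0.0005 0 1"
}}

```text
time: 11.02
ee_pos: [0.5431, 0.2058, 0.0739]
eef_rot: [0.098, 0.7, -0.098, 0.7]
ft_force: [-0.3, 0.6, -0.7]
width: 0.0005
```

{"op": "drive_tool", "data": {
  "moves": "0 0 -0.0015 0 1;0 0 -0.0005 0 1"
}}

```text
time: 11.28
ee_pos: [0.5431, 0.2058, 0.072]
eef_rot: [0.098, 0.7, -0.098, 0.7]
ft_force: [0.0, -0.9, -0.7]
width: 0.0002
```

```bash
python3 - <<'E'
from h import *
import cv2
s=cams.camera('wrist');E=np.array(s['extrinsics']);print(E[:3,3])
g=s['color'][130:310,150:390].astype(float)
g=cv2.resize(g,(800,600),interpolation=cv2.INTER_CUBIC)
cv2.imwrite('pics/b3.png',(255*np.clip(g/255,0,1)**.5).astype(np.uint8)[:,:,::-1])
g=cams.camera('side')['color'][130:200,230:310].astype(float)
g=cv2.resize(g,(686,600),interpolation=cv2.INTER_CUBIC)
cv2.imwrite('pics/b4.png',(255*np.clip(g/255,0,1)**.5).astype(np.uint8)[:,:,::-1])
E
```

```text
[0.47453548 0.22593227 0.2591771 ]
```

View pics/b3.png

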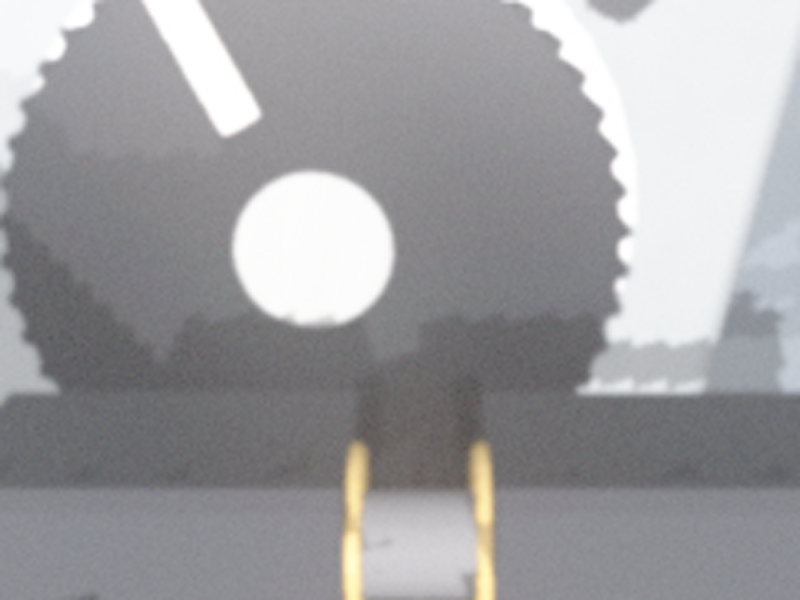

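View pics/b4.png

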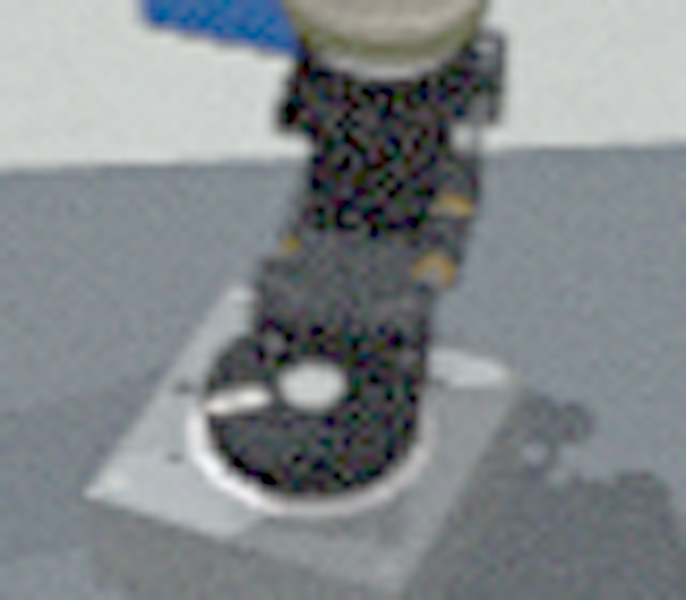

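{"op": "drive_tool", "data": {
  "moves": "0 0 -0.0015 0 1;0 0 -0.0005 0 1"
}}

```text
time: 11.62
ee_pos: [0.5431, 0.2058, 0.07]
eef_rot: [0.098, 0.7, -0.098, 0.7]
ft_force: [-0.8, 0.8, -0.2]
width: 0.0005
```

{"op": "drive_tool", "data": {
  "moves": "0 0 -0.0015 0 1;0 0 -0.0005 0 1"
}}

```text
time: 11.88
ee_pos: [0.5431, 0.2059, 0.068]
eef_rot: [0.098, 0.7, -0.098, 0.7]
ft_force: [0.1, 0.7, -0.3]
width: 0.0005
```

{"op": "drive_tool", "data": {
  "moves": "0 0 -0.0015 0 1;0 0 -0.0005 0 1"
}}

```text
time: 12.12
ee_pos: [0.5431, 0.2059, 0.0659]
eef_rot: [0.098, 0.7, -0.098, 0.7]
ft_force: [-0.1, 0.6, -0.3]
width: 0.0007
```

{"op": "drive_tool", "data": {
  "moves": "0 0 -0.001 0 1;0 0 0 0 1"
}}

```text
time: 12.38
ee_pos: [0.5431, 0.2058, 0.065]
eef_rot: [0.098, 0.7, -0.098, 0.7]
ft_force: [0.5, -0.3, -0.5]
width: 0.0009
```

{"op": "drive_tool", "data": {
  "moves": "0 0 -0.001 0 1;0 0 0 0 1"
}}

```text
time: 12.62
ee_pos: [0.5431, 0.2059, 0.064]
eef_rot: [0.098, 0.7, -0.098, 0.7]
ft_force: [-0.5, 0.2, 0.6]
width: 0.0005
```

{"op": "drive_tool", "data": {
  "moves": "0 0 -0.001 0 1;0 0 0 0 1"
}}

```text
time: 12.88
ee_pos: [0.5431, 0.2058, 0.063]
eef_rot: [0.098, 0.7, -0.098, 0.7]
ft_force: [0.0, 0.2, 0.1]
width: 0.0006
```

```bash
python3 - <<'E'
from h import *
import cv2
s=cams.camera('wrist')
g=cv2.resize(s['color'].astype(float),(800,600),interpolation=cv2.INTER_CUBIC)
cv2.imwrite('pics/b5.png',(255*np.clip(g/255,0,1)**.5).astype(np.uint8)[:,:,::-1])
g=cams.camera('side')['color'][110:200,225:335].astype(float)
g=cv2.resize(g,(733,600),interpolation=cv2.INTER_CUBIC)
cv2.imwrite('pics/b6.png',(255*np.clip(g/255,0,1)**.5).astype(np.uint8)[:,:,::-1])
E
```

```text
(no output)
```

View pics/b5.png

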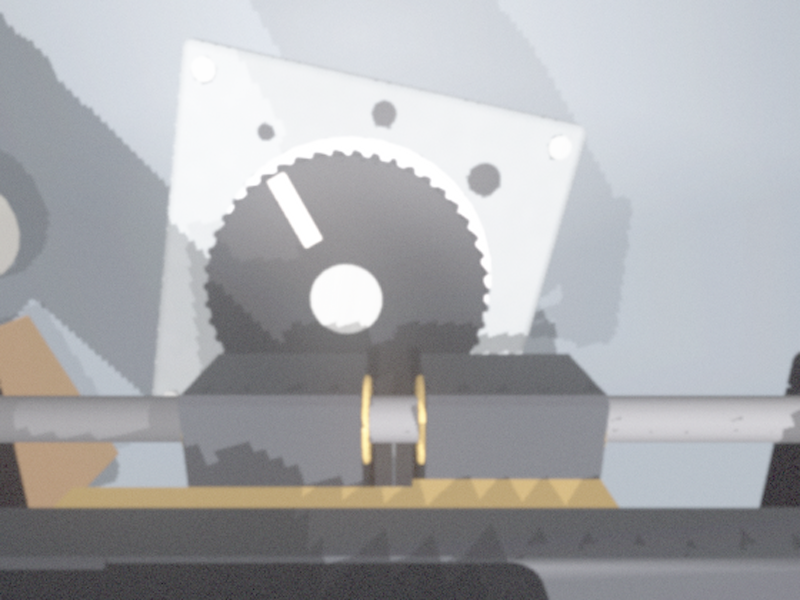

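View pics/b6.png

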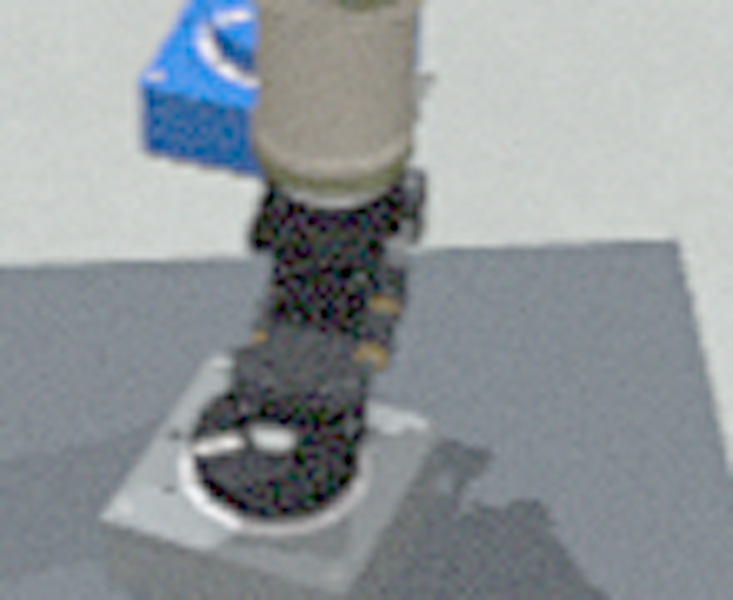

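{"op": "drive_tool", "data": {
  "moves": "0 0 -0.001 0 1;0 0 0 0 1"
}}

```text
time: 13.22
ee_pos: [0.5431, 0.2058, 0.062]
eef_rot: [0.098, 0.7, -0.098, 0.7]
ft_force: [0.1, -0.1, -0.3]
width: 0.0007
```

{"op": "drive_tool", "data": {
  "moves": "0 0 -0.001 0 1;0 0 0 0 1"
}}

```text
time: 13.48
ee_pos: [0.5433, 0.2059, 0.0615]
eef_rot: [0.098, 0.7, -0.098, 0.7]
ft_force: [-1.3, -1.5, 6.1]
width: 0.0007
```

{"op": "drive_tool", "data": {
  "moves": "0 0 -0.001 0 1;0 0 0 0 1"
}}

```text
time: 13.72
ee_pos: [0.5434, 0.206, 0.0613]
eef_rot: [0.098, 0.7, -0.098, 0.7]
ft_force: [-5.4, -2.2, 13.4]
width: 0.0003
```

{"op": "drive_tool", "data": {
  "moves": "0 0 -0.001 0 1;0 0 0 0 1"
}}

```text
time: 13.98
ee_pos: [0.5434, 0.2061, 0.0612]
eef_rot: [0.098, 0.7, -0.098, 0.7]
ft_force: [-9.0, -3.2, 21.4]
width: 0.0002
```

Contact at last: when shut, the fingertips sit about 25 mm behind where I assumed. I'll ease the press to about 13 N and sweep a clockwise arc about the dial axis, starting with 15°.

{"op": "drive_tool", "data": {
  "moves": "0 0 0.001 0 1;0.0007 -0.0027 0 -5 1;0.0005 -0.0027 0 -5 1;0.0003 -0.0028 0 -5 1;0 0 0 0 1"
}}

```text
time: 14.6
ee_pos: [0.5447, 0.1987, 0.0613]
eef_rot: [0.189, 0.681, -0.188, 0.681]
ft_force: [-4.4, 1.3, 12.0]
width: 0.0006
```

```bash
python3 - <<'E'
from h import *
import cv2
s=cams.camera('wrist')
g=cv2.resize(s['color'].astype(float),(800,600),interpolation=cv2.INTER_CUBIC)
cv2.imwrite('pics/d1.png',(255*np.clip(g/255,0,1)**.5).astype(np.uint8)[:,:,::-1])
E
```

```text
(no output)
```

View pics/d1.png

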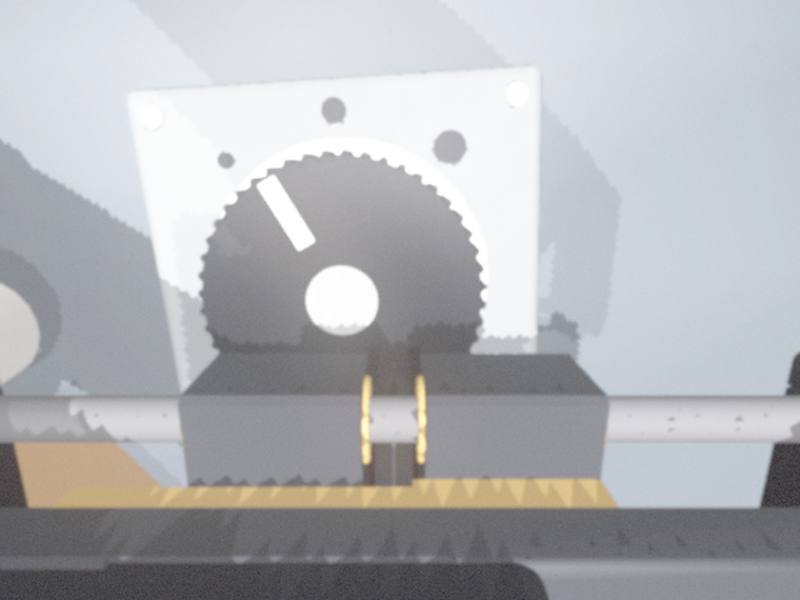

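The dial turns with the finger: the line at (287,212) kept its place in the wrist view while the marks turned about 14°. I'll go another 20°.

{"op": "drive_tool", "data": {
  "moves": "0 -0.0028 0 -5 1;-0.0002 -0.0027 0 -5 1;-0.0004 -0.0027 0 -5 1;-0.0007 -0.0027 0 -5 1;0 0 0 0 1"
}}

```text
time: 15.28
ee_pos: [0.5432, 0.1877, 0.0613]
eef_rot: [0.305, 0.639, -0.304, 0.638]
ft_force: [-6.5, -0.1, 13.3]
width: 0.0003
```

```bash
python3 - <<'E'
from h import *
import cv2
s=cams.camera('wrist')
g=cv2.resize(s['color'].astype(float),(800,600),interpolation=cv2.INTER_CUBIC)
cv2.imwrite('pics/d2.png',(255*np.clip(g/255,0,1)**.5).astype(np.uint8)[:,:,::-1])
E
```

```text
(no output)
```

View pics/d2.png

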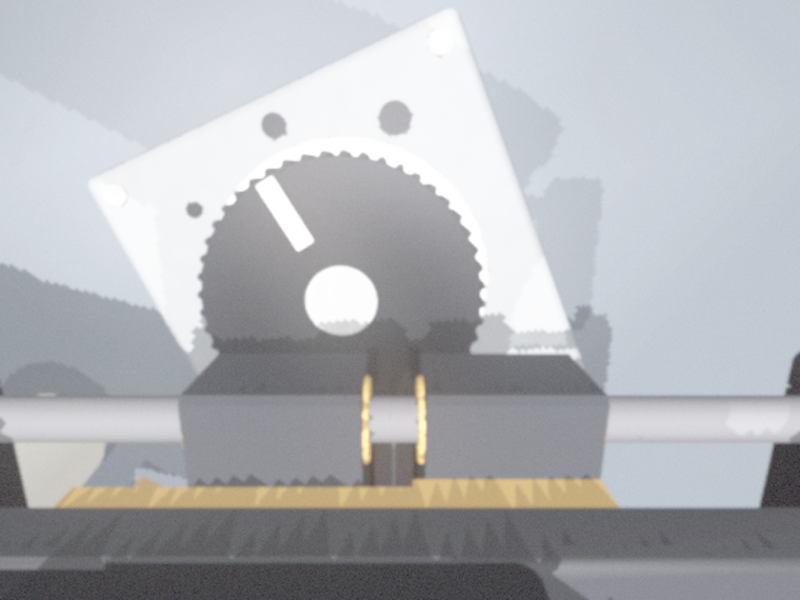

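The line now points just short of the middle mark (274,125), about 34–35° turned. I'll turn a last 4°, then lift.

{"op": "drive_tool", "data": {
  "moves": "-0.0007 -0.0022 0 -4 1;0 0 0 0 1;0 0 0.003 0 1;0 0 0.02 0 1;0 0 0.03 0 1;0 0 0 0 1;0 0 0 0 1"
}}

```text
time: 16.2
ee_pos: [0.5424, 0.1844, 0.1125]
eef_rot: [0.326, 0.628, -0.326, 0.627]
ft_force: [-0.6, 0.8, -0.8]
width: 0.0005
```

```bash
python3 - <<'E'
from h import *
import cv2
s=cams.camera('wrist');E=np.array(s['extrinsics'])
cv2.imwrite('pics/d3.png',cv2.resize(s['color'],(800,600),interpolation=cv2.INTER_CUBIC)[:,:,::-1])
x=r.read_state();print(x['ee_pos'],x['ft_force'],x['joint_positions'])
E
```

```text
[0.54215446 0.18435583 0.1121511 ] [ 0.65954962 -0.07276346 -0.09516302] [-0.75422999  0.29028607  0.41116872  1.73071129 -0.1256596   1.14782025
  0.30579744]
```

View pics/d3.png

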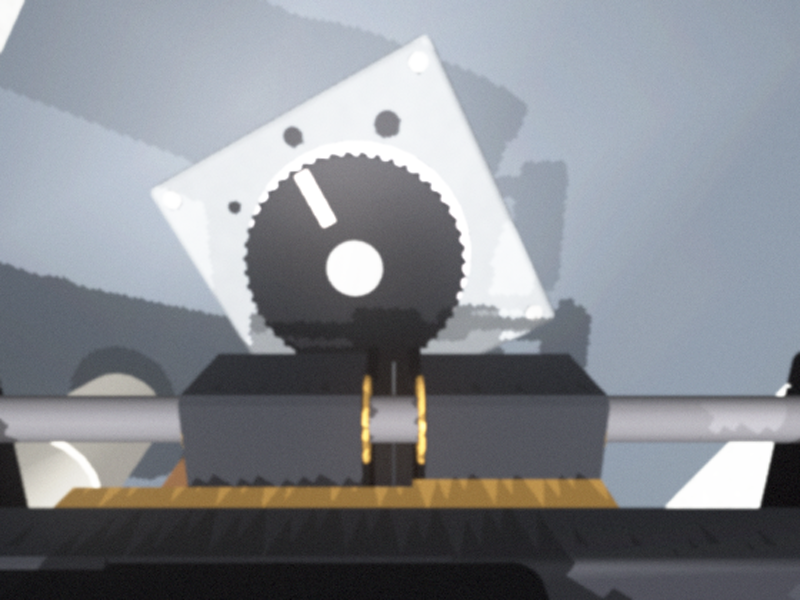

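The line's outer end (302,173) now points at the middle mark (293,136). I'll put numbers on it.

```bash
python3 - <<'E'
from h import *
s=cams.camera('wrist')
k=.7
c=onz(s,355*k,268*k,.086)
a=lambda p,z:np.degrees(np.arctan2(*(onz(s,p[0]*k,p[1]*k,z)-c)[[1,0]]))%360
print(c,'line',a((302,173),.086),a((328,222),.086),'marks',[a(p,.06) for p in((234,207),(293,136),(387,123))])
E
```

```text
[0.51246968 0.1984061  0.086     ] line 152.95817158404643 154.22258260295533 marks [np.float64(192.79109835597583), np.float64(152.5705406840531), np.float64(112.52373355127867)]
```

The dial reads 153–154° against 152.6° for the middle mark, so it is in its detent. Now I'll go high over to the button.

{"op": "drive_tool", "data": {
  "moves": "0 0 0.04 0 1;0.001 -0.02 0 0 1;0.001 -0.0306 0 0 1;0.001 -0.0306 0 0 1;0.001 -0.0306 0 0 1;0.001 -0.0306 0 0 1;0.001 -0.0306 0 0 1;0.001 -0.0306 0 0 1;0.001 -0.0306 0 0 1;0.001 -0.0306 0 0 1;0.001 -0.0306 0 0 1;0.001 -0.0306 0 0 1;0.001 -0.0306 0 0 1;0.001 -0.0306 0 0 1;0.001 -0.0306 0 0 1;0 -0.006 0 0 1;0 0 0 0 1;0 0 0 0 1"
}}

```text
time: 18.55
ee_pos: [0.5568, -0.2379, 0.1527]
eef_rot: [0.326, 0.628, -0.325, 0.627]
ft_force: [-0.0, 0.2, -0.6]
width: 0.0006
```

```bash
python3 - <<'E'
from h import *
import cv2
s=cams.camera('wrist');E=np.array(s['extrinsics']);im=s['color'].copy()
def pr(p):
    q=E[:3,:3].T@(np.array(p)-E[:3,3]);return (round(s['fx']*q[0]/q[2]+s['cx']),round(s['fy']*q[1]/q[2]+s['cy']))
for a in np.linspace(0,2*np.pi,20):cv2.circle(im,pr([.556+.02*np.cos(a),-.24+.02*np.sin(a),.074]),1,(255,0,0),-1)
cv2.imwrite('pics/e1.png',cv2.resize(im,(800,600))[:,:,::-1])
im=cams.camera('side')['color'];cv2.imwrite('pics/e2.png',im[:,:,::-1])
x=r.read_state();print(x['ee_pos'],x['joint_positions'])
E
```

```text
[ 0.55692445 -0.23804434  0.15295718] [-0.18707495  0.35998466  0.65144426  1.60579727 -0.22737125  1.2530246
  1.11884107]
```

View pics/e1.png

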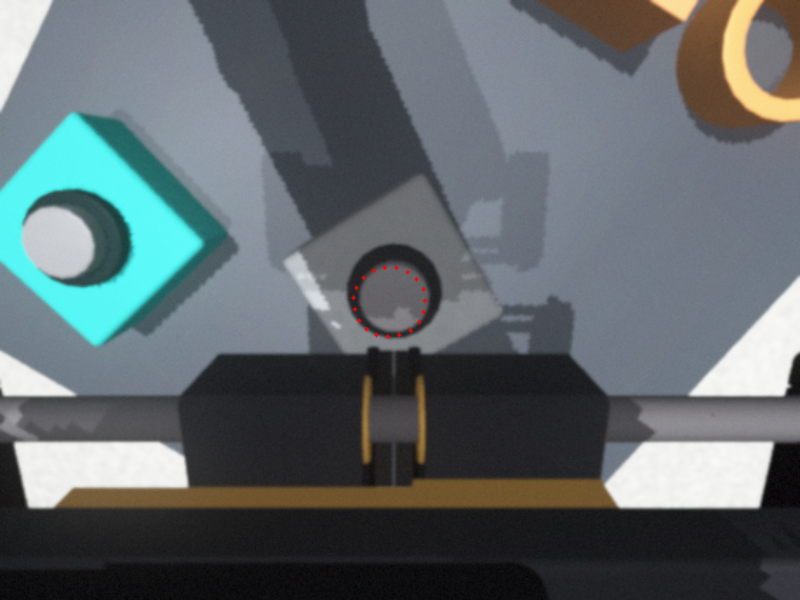

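View pics/e2.png

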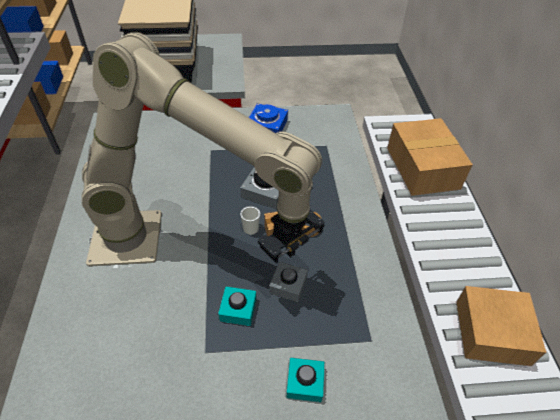

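The grey button's top sits under the projected circle, centred at (392,300), so position and height are confirmed. I'll descend.

{"op": "drive_tool", "data": {
  "moves": "0 -0.001 -0.02 0 1;0 0 -0.03 0 1;0 0 -0.025 0 1;0 0 -0.015 0 1;0 0 -0.008 0 1;0 0 0 0 1;0 0 -0.002 0 1;0 0 -0.002 0 1;0 0 0 0 1"
}}

```text
time: 19.77
ee_pos: [0.5568, -0.2402, 0.0512]
eef_rot: [0.326, 0.627, -0.326, 0.628]
ft_force: [-0.1, -0.1, 0.2]
width: 0.0006
```

{"op": "drive_tool", "data": {
  "moves": "0 0 -0.002 0 1;0 0 0 0 1"
}}

```text
time: 20.02
ee_pos: [0.5569, -0.2403, 0.0492]
eef_rot: [0.326, 0.627, -0.326, 0.628]
ft_force: [-0.2, -0.0, 2.3]
width: 0.0005
```

{"op": "drive_tool", "data": {
  "moves": "0 0 -0.002 0 1;0 0 0 0 1"
}}

```text
time: 20.27
ee_pos: [0.5569, -0.2403, 0.0472]
eef_rot: [0.326, 0.627, -0.326, 0.628]
ft_force: [0.6, -0.3, 2.8]
width: 0.0004
```

Contact came at about TCP z 0.050, as predicted. I'll press it fully.

{"op": "drive_tool", "data": {
  "moves": "0 0 -0.002 0 1;0 0 -0.002 0 1;0 0 -0.0015 0 1;0 0 0 0 1"
}}

```text
time: 20.78
ee_pos: [0.5569, -0.2403, 0.0417]
eef_rot: [0.326, 0.627, -0.326, 0.628]
ft_force: [-0.2, 0.4, 6.1]
width: 0.0004
```

{"op": "drive_tool", "data": {
  "moves": "0 0 -0.001 0 1;0 0 0 0 1"
}}

```text
time: 21.02
ee_pos: [0.557, -0.2403, 0.0414]
eef_rot: [0.326, 0.627, -0.326, 0.628]
ft_force: [-3.5, 2.2, 11.7]
width: 0.0007
```

The button reached its hard stop at 11.7 N. I'll lift off and check.

{"op": "drive_tool", "data": {
  "moves": "0 0 0.01 0 1;0 0 0.03 0 1;0 0 0.05 0 1;0 0 0.05 0 1;-0.03 -0.03 0.04 0 1;-0.04 -0.04 0 0 1;-0.04 -0.04 0 0 1;0 0 0 0 1;0 0 0 0 1"
}}

```text
time: 22.15
ee_pos: [0.4468, -0.3496, 0.2203]
eef_rot: [0.326, 0.628, -0.326, 0.627]
ft_force: [0.5, -0.0, 0.1]
width: 0.0
```

```bash
python3 - <<'E'
from h import *
import cv2
t=cams.camera('top')['color'];s=cams.camera('side')['color']
cv2.imwrite('pics/f1.png',np.hstack([cv2.resize(t[150:290,150:390],(480,280)),np.zeros((280,4,3),np.uint8),cv2.resize(s[140:320,200:345],(300,280))])[:,:,::-1])
cv2.imwrite('pics/f2.png',cv2.resize(t[185:265,170:250],(480,480),interpolation=cv2.INTER_CUBIC)[:,:,::-1])
x=r.read_state();print(x['time'],x['ee_pos'],x['ft_force'],x['joint_vel'])
E
```

```text
22.25 [ 0.44757414 -0.34895205  0.22017745] [-0.15317959  0.34933521  0.40979591] [-0.00464018  0.0024324   0.00167163 -0.0030298   0.00260248  0.0012412
  0.00227711]
```

View pics/f1.png

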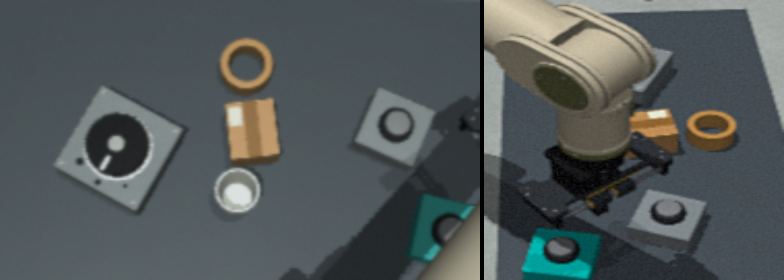

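View pics/f2.png

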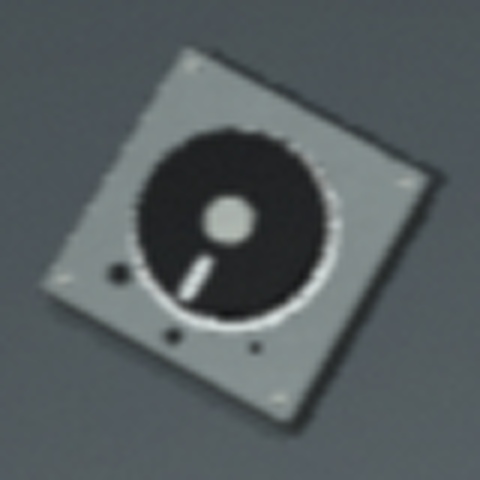

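The line (183,298 in the crop) points at the middle mark (173,336). The button is up, and tape, carton and cup are where they stood. The arm is clear of everything, so I'll hand in.

```bash
python3 -c "
from bench import ticket
print(ticket.close_job())"
```

```text
the job is handed in; nothing more can be done
None
```

The dial now rests in its middle detent, and the button has been pressed down to its stop and let back up. I handed the job in at about 22 s; no verdict was reported.

- **Dial:** I turned it clockwise about 39° with the shut fingertips, pressing with about 12 to 13 N. After lifting, the white line measured 153–154° against 152.6° for the middle mark. The last top view still shows it on the middle mark.
- **Button:** The spring force rose to about 6 N near 8 mm of travel, then to 11.7 N at the hard stop. After lifting off, the pictures show the button back up, judged by eye only.
- **Tape roll, carton and cup:** They look unmoved in the last top view, also judged by eye only. The arm stands clear, with the force reading at noise level.
- **Disagreement:** With the gripper shut, the fingertips touched about 25 mm behind the TCP, not 11 mm ahead as the text says. I felt downwards in small steps to find contact on the dial. The button contact then came within about 1 mm of where that offset predicted.

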